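# Fit the beater to the hand mixer and keep it pressed home

## Robot

A 7-joint arm with a two-finger parallel gripper is mounted at the origin on the work surface. World frame = base frame: x ahead of the robot, y to its left, z up, the work surface at z = 0. Lengths are in m, angles in degrees, forces in N, time in s.
With the tool pointing down it reaches from about 0.35 to 0.9 m from the base axis. Payload 7.2 kg.
Tool frame: the origin (TCP) lies between the finger pads; the fingertips stand 22 mm ahead of it and the grasp point (between the pads) lies 3 mm ahead of it (tip_extent is the distance from the TCP to the fingertips, in m); z points along the fingers, y is the line along which they close (so a half turn about z gives the same grasp; the last joint's range is limited). The gripper opens to 88 mm and grips with 3 to 60 N. Pads are 20 mm wide; open, the fingers measure 115 mm over their backs; the gripper's body (75 mm by 178 mm) begins 61 mm behind the grasp point.
Start: joints at [-80.741, 23.554, -0.728, 91.456, 0.321, 64.991, -4.71], TCP at [0.142, 0.609, 0.245] pointing down, gripper open.
Joint ranges: [-169.25, 169.25], [-16.82, 113.86], [-84.01, 82.57], [7.8, 145.47], [-59.2, 239.2], [7.22, 106.19], [-163.78, 163.78]. Speed limits (degrees/s): [136.94, 136.94, 172.46, 172.46, 180, 180, 180].

## Interface

Orientations are given as a 3x3 rotation matrix whose columns are the frame's x, y, z axes.
In Python, from cell import get_state, read_camera, hand_in, tip_extent gives the robot as it stands.
- The arm moves only by the tool servo_tool, never from a script. Its argument "motion" is text: rows parted by semicolons, each of 7 numbers parted by spaces: the finger opening in mm, from 0 to 87.8, then the shift along the world's x, y, z in mm, then the turn, a rotation vector about the world's x, y, z in rad. In form: claw x y z wx wy wz; .... A call has 1 to 20 rows; each row is the pose to reach, as a shift and turn from the pose commanded when the call began; what a row does not reach only later rows make up. A row lasts 1/8 s, in which the tool goes at most 62.5 mm and 10.7 degrees, less where a joint would pass 70% of its speed; a pose out of reach is approached as far as the arm can. A call with a gripper value outside its range is refused whole. The fingers move at their own pace and stop on an object; "force" is the grip in N (left out, the last holds). Time passes only in rows, so rows that repeat a pose let the fingers close. It gives the time, the measured TCP pose, the force, the opening and the grip force at its end, in the units of the state.
- get_state(): the state, without advancing time (a new reading comes with each control period).
- read_camera(name): name is "scene" or "top" or "wrist"; returns a dict with "color" (480x640x3 uint8, red, green, blue), "fx", "fy", "cx", "cy" (pixels), "rvec" (rotation vector, rad) and "tvec" (3), from world to camera coordinates, as OpenCV has them; the wrist camera has in their place "T_tool_cam" (4x4, takes a point from camera to tool coordinates, whose origin is the TCP and whose axes are the flange's). Camera axes: x right, y down, z forward; pixel columns grow to the right and rows downward; lengths in m; the calibration is good to about 2 mm. The wrist camera is an equidistant fisheye: a pixel r from the principal point sees the ray r / f radians off the axis. A picture is of the moment at which its call begins: read the wrist's pose just before it. There is no depth.
- hand_in(): hands the job in; it is judged then, once.
The state is a dict: "clock": time; "joint_positions": joint angles; "qd": joint speeds; "tau": joint torques, N m; "position": TCP position; "tool_rot": TCP orientation; "ft_force": force on the tool from outside, world axes, zero at the start; "wrist_torque": the same for the moment, N m; "finger_gap": opening from 0.0 (shut) to 1.0 (fully open); "gripper_force": force on a finger pad.
Only numpy, scipy, OpenCV 4.12 (cv2) and the standard library are available. Lean on these libraries where they do the work, as an engineer would, in place of code of your own. Each camera call takes 0.05 s, during which the arm holds its last target. There are 200 camera calls.

## Task

Take the wire beater (blue cap) out of the wooden stand, turn it until the cross of splines on its stem meshes with the cross-shaped socket of the hand mixer lying on its back, and slide it fully home against the sprung ejector, so that its collar sits flush on the socket rim. Finish while still holding the beater and pressing it home: do not let go. Leave the other attachment in the stand, and do not disturb the crockery, jar and teaspoon.

Things in the scene. Friction and masses are not known exactly. Their poses are not given: they have to be found in the camera images.
- beater: wire beater, steel, blue cap, loose, about 90 g, standing stem-down in a hole of the stand. Origin on its axis at the collar's underside; z up the axis to the cap. Collar: disc 32 mm across, z 0 to +4 mm. Above it a cage of four wires on the +x, +y, -x and -y sides, 51 mm across at z = +36 mm. Total length 145 mm. Any quarter turn fits the socket equally
- beater_cap (a point): where to grip the beater: on its axis 98 mm above the beater's origin, same axes. The blue cap is 24 x 24 mm square, its flats square to x and y, from 23 mm below to 13 mm above this point; the cage's wires close in just below the cap
- beater_tip (a point): lower end of the beater's stem, 34 mm below the beater's origin, same axes. Pilot pin 6.4 mm across, 8 mm long, tapering over its last 4 mm to 2.8 mm. Above the pin (8 to 31 mm over this point) a cross of four spline blades along x and y, 22 mm tip to tip, 5.5 mm thick, lower edges rounded
- stand: light brown wooden block 78 (x) x 200 (y) x 50 (z) mm, fixed, origin at the centre of its underside. Two holes 27 mm across and 42 mm deep, at y = -60 and +60 mm; one holds the beater and the other the paddle, either way round. The collars rest on its top
- socket (a point): centre of the mouth of the mixer's drive socket, level with its rim, 120 mm above the table; z up, x and y along the arms of the cross-shaped slot (8 mm wide, 25 mm end to end, splined to 22 mm depth). White hub in a grey ring 40 mm across, 12 mm above the mixer's body. The hub turns about z against a friction of 0.08 N m and stays where left
- ejector (a joint): red spring-loaded ejector plate at the bottom of the socket, m: 0 = up, its top 26 mm below the rim; 0.008 = pressed 8 mm down, which the pilot pin does when the beater's collar sits on the rim. Spring: 3 N at 0, 7.8 N at 0.008; it pushes the beater up again when let go
- mixer: mint-green hand mixer lying on its back in a wooden cradle, fixed; about 80 mm wide, its body reaching from 45 mm before to 156 mm behind the socket along its +x, top 108 mm above the table. Origin on the table under the socket, z up
- paddle: other attachment in the stand: flat white paddle 44 mm wide with an orange cap, as tall as the beater: its top stands 161 mm above the table, so lift the beater's tip over it or carry it around. Origin on its axis at the collar's underside. To be left where it is
- teapot: white teapot with flowers, 168 mm tall, about 260 mm long over spout and handle, origin under its centre. Leave alone
- teacup: white teacup with handle, 86 mm across, 62 mm tall, origin under its centre. Leave alone
- left_saucer: white saucer 136 mm across, 18 mm high. Leave alone
- right_saucer: white saucer 136 mm across, 18 mm high. Leave alone
- jam_jar: amber jam jar with red cap, 60 mm across, 85 mm tall, origin under its centre. Leave alone
- teaspoon: steel teaspoon 140 mm long lying on the table. Leave alone
There are look-alikes about, which are no part of the job. Leave any pink look-alike of the mixer alone.

How it is judged (in metres and radians):
On the way, in this order (a step that is already met when the one before it is completed fails the run):
1. the beater is lifted clear of the stand (z of beater in the frame of stand above 0.09 m), for 0.1 s.
2. its splines have entered the socket (z of beater in the frame of socket below 0.018 m and horizontal distance between beater and socket below 0.004 m and angle between beater's own z axis and vertical below 0.12 rad), for 0.1 s.
At the end, for the whole second after the job is handed in: the beater's collar is within 2 mm of the socket rim, its axis within 3 mm of the socket's and within 0.08 rad of upright, the ejector pressed at least 6 mm down, the beater still, and the gripper still in contact with it (over 1 N); the paddle is still in the stand (z of beater in the frame of socket below 0.002 m and horizontal distance between beater and socket below 0.003 m and angle between beater's own z axis and vertical below 0.08 rad and value of joint ejector above 0.006 m and linear speed of beater below 0.02 m/s and contact force between the fingers and beater above 1 N and z of paddle in the frame of stand below 0.06 m); the arm keeps its last pose, push and grip.
It fails at once if the paddle is taken from its hole (distance of paddle from where it was at the start of the episode above 0.025 m).
It fails at once if crockery, jar or teaspoon is pushed about (distance of any of teapot, teacup, left_saucer, right_saucer, jam_jar, teaspoon from where it was at the start of the episode above 0.025 m).
It also fails if it takes over 42 s, if anything falls off the work surface, if the arm or the gripper's body presses on something with over 40 N, if the wrist force passes 120 N, or if a joint passes its speed limit or range.

## Working session

There is one attempt and no reset: what is moved stays moved. The work goes in short steps, Python scripts to look and compute and a tool call to move; the robot and the scene stay as the last step left them, time stands still between calls to the robot, and variables do not carry over. Pictures are saved under pics/ and viewed, at most 10 in all, crops included, and the job is handed in when it is done.

Besides the shell and the picture viewer there is one more tool, called by a JSON object that holds its "api" and its "payload". servo_tool: Moves the arm, as the interface text tells. Its arguments: {"type":"object","properties":{"motion":{"type":"string"},"force":{"type":"number"}},"required":["motion"]}

```bash
mkdir -p pics
python3 - <<'E'
from cell import *
import cv2,pickle
for n in("scene","top"):
    d=read_camera(n);pickle.dump(d,open(n+".pkl","wb"));cv2.imwrite(f"pics/{n}0.png",d["color"][:,:,::-1])
    print(n,d["fx"],d["rvec"],d["tvec"])
s=get_state();print(s);print(tip_extent)
E
```

```text
scene 544.8819439884523 [ 1.83926254  1.59691587 -0.65823945] [-0.07121048 -0.31750394  1.63646931]
top 591.1062435423169 [ 2.15655863 -2.11445609  0.22148958] [-0.03387725  0.62359036  1.28051893]
{'clock': 0.1, 'joint_positions': array([-80.73908096,  23.59555547,  -0.7285692 ,  91.50164281,
         0.3210934 ,  64.99368755,  -4.71063793]), 'qd': array([-0.01819077, -0.01020801, -0.11197518, -0.11370146, -0.03607612,
        0.02884708, -0.0839524 ]), 'tau': array([ 3.14224410e-03, -5.89104903e+01,  6.43937644e-01, -2.91709542e+01,
       -5.37752034e-02,  1.44161645e-02,  5.68718610e-05]), 'position': array([0.14231569, 0.60809991, 0.24387477]), 'tool_rot': array([[-9.73707453e-01,  2.27801971e-01, -2.42538794e-04],
       [ 2.27802072e-01,  9.73706255e-01, -1.53151763e-03],
       [-1.12721193e-04, -1.54650097e-03, -9.99998798e-01]]), 'ft_force': array([-0.12591327, -0.52468674, -0.488186  ]), 'wrist_torque': array([0.03981969, 0.00289619, 0.0228947 ]), 'gripper_force': 0.0, 'finger_gap': 1.0013480922143565}
0.022
```

View pics/scene0.png

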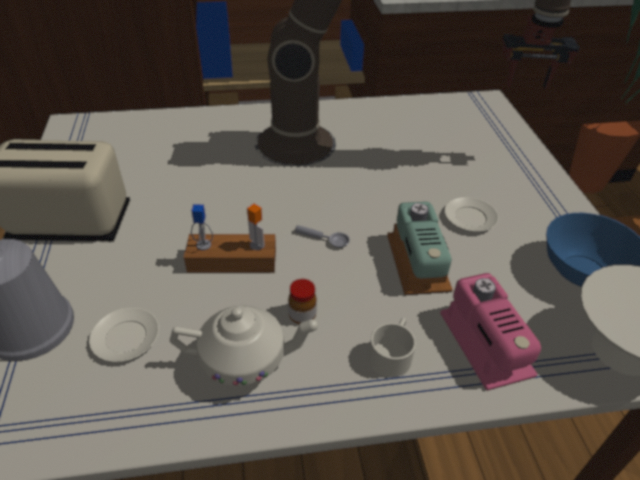

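View pics/top0.png

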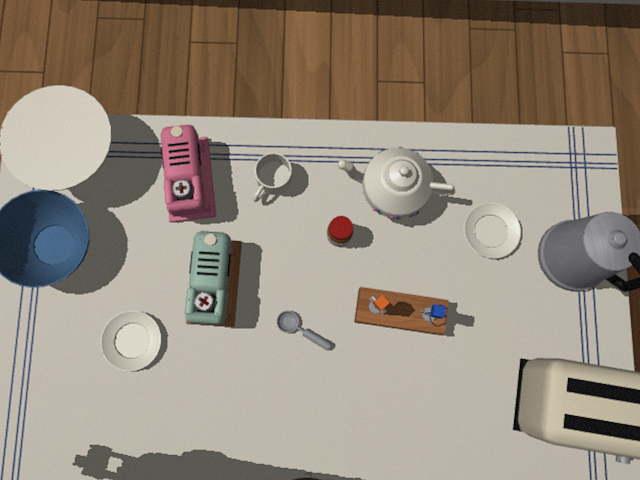

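The blue-capped beater is at top (440,312) / scene (199,215), and the orange-capped paddle (383,302) is not it. The mint mixer's hub is at top (204,301), with the pink look-alike's hub at (181,188). Next I'll check a close crop and measure.

```bash
cat > h.py <<'E'
import numpy as np,cv2,pickle
def ray(d,u,v):
    K=np.array([[d["fx"],0,d["cx"]],[0,d["fy"],d["cy"]],[0,0,1]])
    R=cv2.Rodrigues(np.array(d["rvec"],float))[0];t=np.array(d["tvec"]).ravel()
    return -R.T@t, R.T@np.linalg.inv(K)@[u,v,1]
def at_z(d,u,v,z):
    o,r=ray(d,u,v);return (o+r*(z-o[2])/r[2]).round(4)
E
python3 - <<'E'
from h import *
t=pickle.load(open("top.pkl","rb"));s=pickle.load(open("scene.pkl","rb"))
im=t["color"][:,:,::-1]
cr=lambda im,x,y,w,h,k:cv2.resize(im[y:y+h,x:x+w],None,fx=k,fy=k,interpolation=cv2.INTER_CUBIC)
a=cr(im,350,280,110,60,7);b=cr(im,180,275,55,60,5);c=cr(s["color"][:,:,::-1],180,195,80,60,5)
o=np.zeros((600,800,3),np.uint8);o[:420,:770]=a;
a2=cv2.resize(a,(495,270));o[:]=0;o[:270,:495]=a2;o[:300,500:775]=b;o[300:600,:400]=c
cv2.imwrite("pics/crop1.png",o)
hsv=cv2.cvtColor(t["color"],cv2.COLOR_RGB2HSV)
def cen(mask,x0,y0,x1,y1):
    ys,xs=np.nonzero(mask[y0:y1,x0:x1]);return xs.mean()+x0,ys.mean()+y0,len(xs)
bl=(hsv[...,0]>105)&(hsv[...,0]<125)&(hsv[...,1]>150)
u,v,n=cen(bl,420,295,460,330);print("cap",u,v,n,at_z(t,u,v,.155))
hs=cv2.cvtColor(s["color"],cv2.COLOR_RGB2HSV);bs=(hs[...,0]>105)&(hs[...,0]<125)&(hs[...,1]>150)
u,v,n=cen(bs,185,195,215,230);print("cap scene",u,v,n,at_z(s,u,v,.148))
print("sock",at_z(t,204,301,.12),"scene",at_z(s,420,209,.12),"orange",at_z(t,383,302,.16))
for p in [(359,288),(449,299),(446,334),(355,320)]:print(at_z(t,*p,.05))
E
```

```text
cap 437.80864197530866 310.820987654321 162 [ 0.4713 -0.2628  0.155 ]
cap scene 198.17834394904457 213.14649681528664 157 [ 0.4758 -0.2638  0.148 ]
sock [0.4851 0.2245 0.12  ] scene [0.4889 0.2269 0.12  ] orange [ 0.4869 -0.1488  0.16  ]
[ 0.527  -0.1088  0.05  ]
[ 0.5063 -0.3119  0.05  ]
[ 0.4282 -0.3035  0.05  ]
[ 0.4553 -0.1003  0.05  ]
```

View pics/crop1.png

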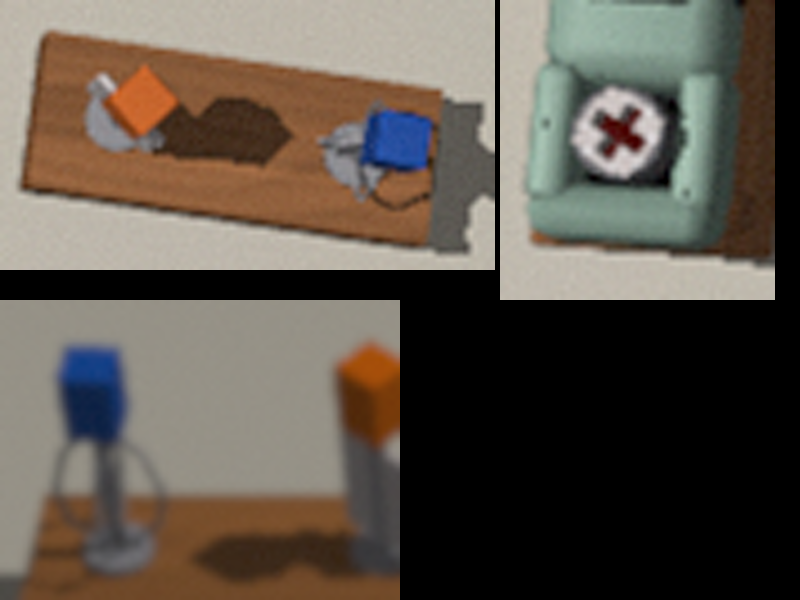

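The crop confirms the blue-capped wire beater at about (0.473,-0.263), cap flats nearly along the image axes. The mint hub is at about (0.487,0.226), its cross turned roughly 30–35°. I'll go above the socket first for a close look.

{"api": "servo_tool", "payload": {"motion": "87 345 -382 60 0 0 0;87 345 -382 60 0 0 0;87 345 -382 60 0 0 0;87 345 -382 60 0 0 0;87 345 -382 60 0 0 0;87 345 -382 60 0 0 0;87 345 -382 60 0 0 0;87 345 -382 60 0 0 0;87 345 -382 60 0 0 0;87 345 -382 60 0 0 0;87 345 -382 60 0 0 0;87 345 -382 60 0 0 0;87 345 -382 60 0 0 0;87 345 -382 60 0 0 0"}}

```text
clock: 1.85
position: [0.4871, 0.227, 0.3047]
tool_rot: [[-0.974, 0.227, -0.0], [0.227, 0.974, 0.0], [0.0, 0.0, -1.0]]
ft_force: [0.4, 0.7, -0.5]
finger_gap: 0.992
gripper_force: 0.0
```

```bash
cat >> h.py <<'E'
def grab(name):
    from cell import get_state,read_camera
    s=get_state();d=read_camera("wrist");d["p"]=s["position"];d["R"]=s["tool_rot"];pickle.dump(d,open(name+".pkl","wb"));return d
def wz(d,u,v,z):
    x,y=(u-d["cx"])/d["fx"],(v-d["cy"])/d["fy"];th=np.hypot(x,y);k=np.sin(th)/th if th>1e-9 else 1
    T=np.array(d["T_tool_cam"]);r=d["R"]@T[:3,:3]@[x*k,y*k,np.cos(th)];o=d["p"]+d["R"]@T[:3,3]
    return o+r*(z-o[2])/r[2]
def wp(d,P):
    T=np.array(d["T_tool_cam"]);q=T[:3,:3].T@(d["R"].T@(np.array(P)-d["p"])-T[:3,3]);h=np.hypot(q[0],q[1]);th=np.arctan2(h,q[2])
    return d["cx"]+d["fx"]*th*q[0]/h, d["cy"]+d["fy"]*th*q[1]/h
def rect(d,c,z,half,n):  # top-down metric view of plane z: image x=+world x, image down=+world y
    g=np.linspace(-half,half,n);m=np.array([[wp(d,(c[0]+a,c[1]+b,z)) for a in g] for b in g],np.float32)
    return cv2.remap(d["color"][:,:,::-1],m[...,0],m[...,1],cv2.INTER_CUBIC)
E
python3 - <<'E'
from h import *
d=grab("w1");print(d["p"],d["fx"],d["cx"],d["cy"],np.round(d["T_tool_cam"],3),wp(d,(.487,.226,.12)))
im=d["color"][:,:,::-1]; r=rect(d,(.487,.226),.12,.04,400)
cv2.imwrite("pics/w1.png",np.hstack([np.vstack([cv2.resize(im,(400,300)),np.zeros((100,400,3),np.uint8)]),r]))
E
```

```text
[0.48709408 0.22703051 0.30466102] 371.64829954431775 321.140015624543 242.31501628635462 [[ 0.001 -0.965 -0.261  0.071]
 [ 1.     0.001  0.    -0.   ]
 [ 0.    -0.261  0.965 -0.14 ]
 [ 0.     0.     0.     1.   ]] (np.float64(320.17815600161225), np.float64(224.20555132993866))
```

View pics/w1.png

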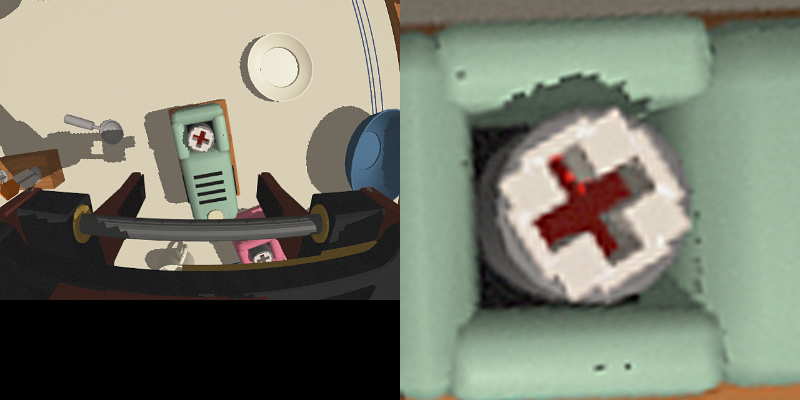

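{"api": "servo_tool", "payload": {"motion": "87 -14 -490 0 0 0 0;87 -14 -490 0 0 0 0;87 -14 -490 0 0 0 0;87 -14 -490 0 0 0 0;87 -14 -490 0 0 0 0;87 -14 -490 0 0 0 0;87 -14 -490 0 0 0 0;87 -14 -490 0 0 0 0;87 -14 -490 0 0 0 0;87 -14 -490 0 0 0 0;87 -14 -490 0 0 0 0;87 -14 -490 0 0 0 0;87 -14 -490 0 0 0 0"}}

```text
clock: 3.52
position: [0.4736, -0.2627, 0.3048]
tool_rot: [[-0.974, 0.227, 0.0], [0.227, 0.974, 0.0], [-0.0, 0.0, -1.0]]
ft_force: [0.1, 0.8, -0.8]
finger_gap: 0.993
gripper_force: 0.0
```

Run:
```python
from h import *
from scipy.optimize import minimize
d=pickle.load(open("w1.pkl","rb"));c0=(.487,.226);n=241;half=.03
r=rect(d,c0,.12,half,n).astype(float)
w=r.min(axis=2); w=cv2.GaussianBlur(w,(5,5),0)
g=np.linspace(-half,half,n)*1e3;X,Y=np.meshgrid(g,g)
def cost(p):
    x,y,a=p;c,s=np.cos(a),np.sin(a);u=c*(X-x)+s*(Y-y);v=-s*(X-x)+c*(Y-y)
    sg=lambda t:1/(1+np.exp(-np.clip(t/.4,-50,50)))
    cr=np.maximum(sg(4-abs(u))*sg(12.5-abs(v)),sg(4-abs(v))*sg(12.5-abs(u)))
    m=np.hypot(X-x,Y-y)<15
    return np.corrcoef(cr[m],w[m])[0,1]
best=min((minimize(cost,(x,y,np.radians(a)),method="Nelder-Mead") for x in(-2,0) for y in(0,2) for a in(-45,-30,-15)),key=lambda q:q.fun)
print("socket",c0[0]+best.x[0]/1e3,c0[1]+best.x[1]/1e3,np.degrees(best.x[2]),best.fun)
d=grab("w2");print(d["p"]);im=d["color"][:,:,::-1];u,v=wp(d,(.473,-.263,.161));print(u,v)
r=rect(d,(.473,-.263),.161,.04,400)
cv2.imwrite("pics/w2.png",np.hstack([np.vstack([cv2.resize(im,(400,300)),np.zeros((100,400,3),np.uint8)]),r]))
hsv=cv2.cvtColor(d["color"],cv2.COLOR_RGB2HSV);b=((hsv[...,0]>105)&(hsv[...,0]<125)&(hsv[...,1]>150)).astype(np.uint8)
```

```text
socket 0.48572548001283467 0.22697430840324662 -32.327296386993616 -0.9375180058506131
[ 0.47363505 -0.26272035  0.3047811 ]
320.78802490743374 234.39220100117896
```

View pics/w2.png

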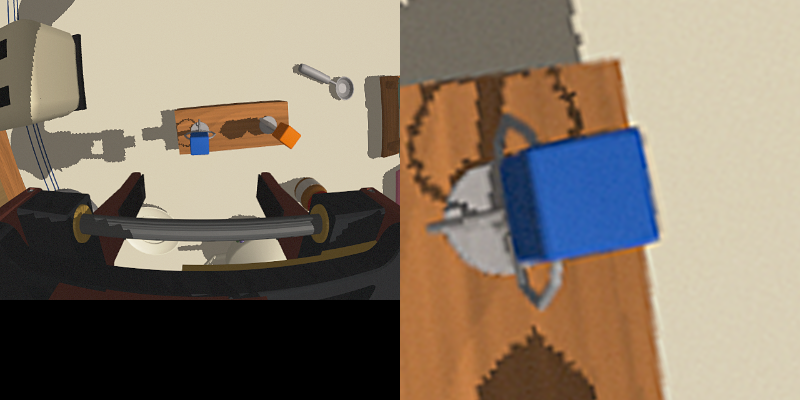

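Cap top face in the rectified view spans (525,148), (640,127), (660,240), (540,262), so it is centred at about (0.471,-0.264) with yaw about -10°. The 118 px width is 24 mm, as it should be. I'll descend and grip.

{"api": "servo_tool", "payload": {"motion": "87 -2.5 -1.5 -40 0 0 0.056;87 -2.5 -1.5 -80 0 0 0.056;87 -2.5 -1.5 -115 0 0 0.056;87 -2.5 -1.5 -140 0 0 0.056;87 -2.5 -1.5 -154 0 0 0.056;87 -2.5 -1.5 -154 0 0 0.056;87 -2.5 -1.5 -154 0 0 0.056;40 -2.5 -1.5 -154 0 0 0.056;10 -2.5 -1.5 -154 0 0 0.056;10 -2.5 -1.5 -154 0 0 0.056;10 -2.5 -1.5 -154 0 0 0.056;10 -2.5 -1.5 -154 0 0 0.056;10 -2.5 -1.5 -154 0 0 0.056;10 -2.5 -1.5 -154 0 0 0.056;10 -2.5 -1.5 -154 0 0 0.056;10 -2.5 -1.5 -154 0 0 0.056", "force": 45}}

```text
clock: 5.58
position: [0.4708, -0.2649, 0.1506]
tool_rot: [[-0.985, 0.173, -0.0], [0.173, 0.985, 0.0], [0.0, 0.0, -1.0]]
ft_force: [-0.0, -0.4, -0.0]
finger_gap: 0.267
gripper_force: 45.0
```

{"api": "servo_tool", "payload": {"motion": "10 0 0 20 0 0 0;10 0 0 50 0 0 0;10 0 0 90 0 0 0;10 0 0 140 0 0 0;10 0 0 190 0 0 0;10 0 0 190 0 0 0;10 0 40 190 0 0 -0.1;10 3 90 190 0 0 -0.2;10 5 140 190 0 0 -0.3;10 8 200 190 0 0 -0.389;10 10 260 190 0 0 -0.389;10 12 320 190 0 0 -0.389;10 15 380 190 0 0 -0.389;10 15 430 190 0 0 -0.389;10 15 470 190 0 0 -0.389;10 15 492 190 0 0 -0.389;10 15 492 190 0 0 -0.389;10 15 492 190 0 0 -0.389;10 15 492 170 0 0 -0.389;10 15 492 170 0 0 -0.389"}}

```text
clock: 8.07
position: [0.4856, 0.2249, 0.3199]
tool_rot: [[-0.844, 0.536, -0.002], [0.536, 0.844, -0.001], [0.001, -0.002, -1.0]]
ft_force: [-0.3, 0.7, -1.8]
finger_gap: 0.275
gripper_force: 45.0
```

Run:
```python
from h import *
from cell import *
d=grab("w3");print(d["p"]);im=d["color"][:,:,::-1]
s=read_camera("scene");pickle.dump(s,open("s3.pkl","wb"))
t=read_camera("top");pickle.dump(t,open("t3.pkl","wb"))
a=cv2.resize(im[100:280,230:410],(400,400),interpolation=cv2.INTER_CUBIC)
b=cv2.resize(s["color"][120:240,360:480,::-1],(400,400),interpolation=cv2.INTER_CUBIC)
cv2.imwrite("pics/w3.png",np.hstack([a,b]))
```

```text
[0.48560223 0.2249481  0.31986897]
```

View pics/w3.png

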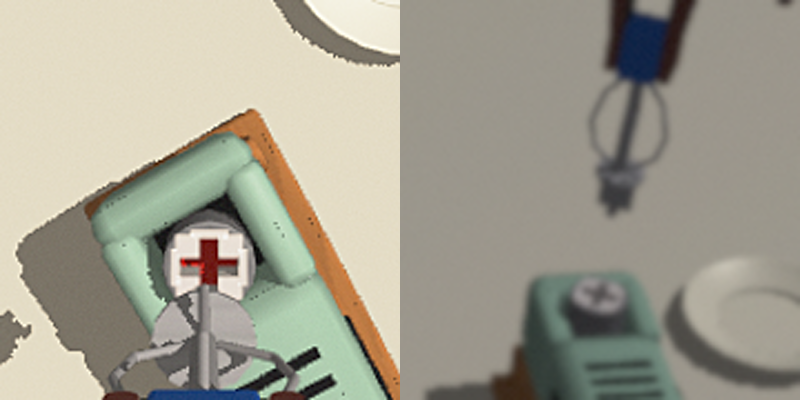

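Run:
```python
from h import *
d=pickle.load(open("w3.pkl","rb"));s=pickle.load(open("s3.pkl","rb"));t=pickle.load(open("t3.pkl","rb"))
print("collar",wz(d,230+204.5*.45,100+341*.45,.221), "socket",wz(d,230+209*.45,100+263*.45,.12))
K=np.array([[s["fx"],0,s["cx"]],[0,s["fy"],s["cy"]],[0,0,1]])
pj=lambda P:cv2.projectPoints(np.array(P,float),np.array(s["rvec"],float),np.array(s["tvec"],float),K,None)[0].reshape(-1,2)
p=d["p"];P=[p-[0,0,h] for h in(.003,.101,.135)]+[(.4857,.227,.12)]
q=pj(P);print(q.round(1),"crop:",((q-[360,120])/.3).round(0))
im=s["color"][120:260,360:480,::-1];np.save("x.npy",im)
cv2.imwrite("pics/s3.png",cv2.resize(im,(514,600),interpolation=cv2.INTER_LANCZOS4))
```

```text
collar [0.48703364 0.22451319 0.221     ] socket [0.48497247 0.22802687 0.12      ]
[[433.2 132.7]
 [425.6 172.5]
 [423.1 185.2]
 [419.6 208.1]] crop: [[244.  42.]
 [219. 175.]
 [210. 217.]
 [199. 294.]]
```

View pics/s3.png

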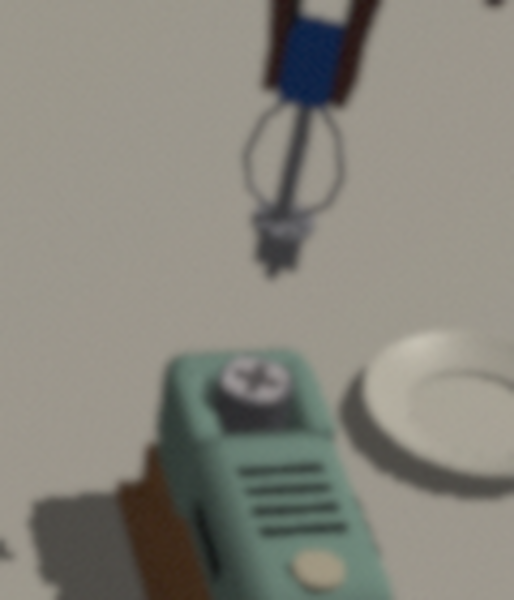

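{"api": "servo_tool", "payload": {"motion": "10 -0.5 2.3 -30 0 0 0;10 -0.5 2.3 -52 0 0 0;10 -0.5 2.3 -52 0 0 0;10 -0.5 2.3 -52 0 0 0;10 -0.5 2.3 -52 0 0 0"}}

```text
clock: 8.85
position: [0.486, 0.2296, 0.2699]
tool_rot: [[-0.846, 0.534, 0.002], [0.534, 0.846, 0.001], [-0.001, 0.002, -1.0]]
ft_force: [0.2, -0.2, -1.1]
finger_gap: 0.274
gripper_force: 45.0
```

Run:
```python
from h import *
from cell import *
d=grab("w4");print(d["p"])
s=read_camera("scene");pickle.dump(s,open("s4.pkl","wb"))
a=cv2.resize(d["color"][170:270,270:370,::-1],(400,400),interpolation=cv2.INTER_CUBIC)
b=cv2.resize(s["color"][165:225,390:450,::-1],(400,400),interpolation=cv2.INTER_CUBIC)
K=np.array([[s["fx"],0,s["cx"]],[0,s["fy"],s["cy"]],[0,0,1]])
q=cv2.projectPoints(np.array([d["p"]-[0,0,h] for h in(.101,.135)]+[(.4857,.227,.12)]),np.array(s["rvec"],float),np.array(s["tvec"],float),K,None)[0].reshape(-1,2)
print(((q-[390,165])/.15).round(0))
cv2.imwrite("pics/w4.png",np.hstack([a,b]))
```

```text
[0.48597845 0.22957519 0.26991884]
[[227. 173.]
 [212. 253.]
 [197. 287.]]
```

View pics/w4.png

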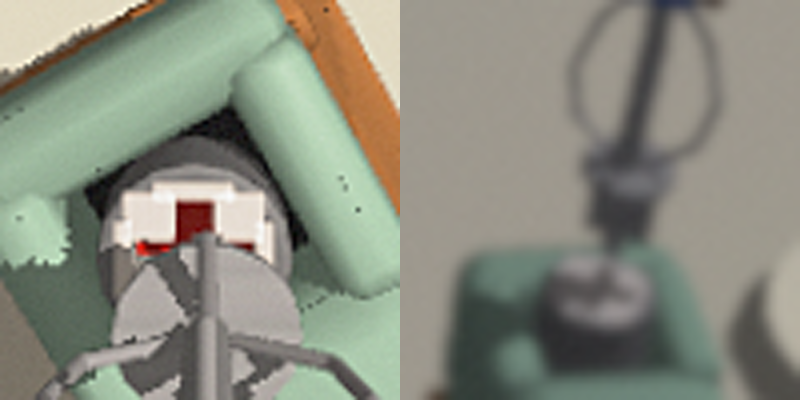

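Run:
```python
from h import *
d=pickle.load(open("w4.pkl","rb"));R=d["R"]
f=lambda c,r,z:((wz(d,270+c/4,170+r/4,z)-d["p"])@R*1e3)[:2].round(1)
print("collar c",f(206,334,.172),"top edge",f(206,240,.172))
print("arm end",f(195,202,.12),"arm edges",f(177,215,.12),f(213,215,.12),"cross edge",f(160,241,.12),"white top",f(195,182,.12))
print("exp",(np.array([.4857,.227,0])-d["p"])@R*1e3)
```

```text
collar c [-1.3  0.2] top edge [14.9  0.2]
arm end [10.4 -1.9] arm edges [ 7.8 -5.5] [7.8 1.7] cross edge [ 2.4 -8.9] white top [14.5 -1.9]
exp [ -0.92080189  -2.83021316 269.91485726]
```

{"api": "servo_tool", "payload": {"motion": "10 -0.4 -2.3 0 0 0 0;10 -0.4 -2.3 0 0 0 0;10 -0.4 -2.3 -5 0 0 0;10 -0.4 -2.3 -10 0 0 0;10 -0.4 -2.3 -14 0 0 0;10 -0.4 -2.3 -18 0 0 0;10 -0.4 -2.3 -22 0 0 0;10 -0.4 -2.3 -25 0 0 0;10 -0.4 -2.3 -25 0 0 0;10 -0.4 -2.3 -25 0 0 0;10 -0.4 -2.3 -25 0 0 0"}}

```text
clock: 10.32
position: [0.4851, 0.2271, 0.2438]
tool_rot: [[-0.846, 0.534, 0.0], [0.534, 0.846, 0.0], [-0.0, 0.0, -1.0]]
ft_force: [-0.6, -0.5, -0.8]
finger_gap: 0.274
gripper_force: 45.0
```

{"api": "servo_tool", "payload": {"motion": "10 0 0 -3 0 0 0;10 0 0 -6 0 0 0;10 0 0 -9 0 0 0;10 0 0 -12 0 0 0;10 0 0 -15 0 0 0;10 0 0 -18 0 0 0;10 0 0 -18 0 0 0;10 0 0 -18 0 0 0"}}

```text
clock: 11.32
position: [0.4851, 0.2271, 0.226]
tool_rot: [[-0.846, 0.534, 0.0], [0.534, 0.846, 0.0], [-0.0, 0.0, -1.0]]
ft_force: [-0.8, -0.7, 2.2]
finger_gap: 0.269
gripper_force: 45.0
```

{"api": "servo_tool", "payload": {"motion": "10 0 0 -2 0 0 0;10 0 0 -3 0 0 0;10 0 0 -4 0 0 0;10 0 0 -5 0 0 0;10 0 0 -5 0 0 0;10 0 0 -5 0 0 0"}}

```text
clock: 12.08
position: [0.4851, 0.2271, 0.2209]
tool_rot: [[-0.846, 0.533, 0.0], [0.533, 0.846, 0.0], [-0.0, 0.0, -1.0]]
ft_force: [-1.2, -1.4, 6.1]
finger_gap: 0.269
gripper_force: 45.0
```

{"api": "servo_tool", "payload": {"motion": "10 0 0 -0.5 0 0 0;10 0 0 -1 0 0 0;10 0 0 -1.5 0 0 0;10 0 0 -1.5 0 0 0;10 0 0 -1.5 0 0 0;10 0 0 -1.5 0 0 0"}}

```text
clock: 12.82
position: [0.4852, 0.2271, 0.2205]
tool_rot: [[-0.846, 0.534, 0.001], [0.534, 0.846, 0.001], [-0.0, 0.001, -1.0]]
ft_force: [-3.2, -1.2, 14.1]
finger_gap: 0.271
gripper_force: 45.0
```

The force has jumped to 14 N with the motion stopped, which suggests the collar is on the rim. One look to confirm.

Run:
```python
from h import *
from cell import *
d=grab("w5");s=read_camera("scene")
a=cv2.resize(d["color"][170:270,270:370,::-1],(400,400),interpolation=cv2.INTER_CUBIC)
b=cv2.resize(s["color"][160:240,380:460,::-1],(400,400),interpolation=cv2.INTER_CUBIC)
cv2.imwrite("pics/w5.png",np.hstack([a,b]));g=get_state();print(g["position"],g["ft_force"],g["gripper_force"])
```

```text
[0.48517608 0.2271068  0.22042992] [-4.74819751 -2.18852204 15.82948967] 45.00354588031769
```

View pics/w5.png

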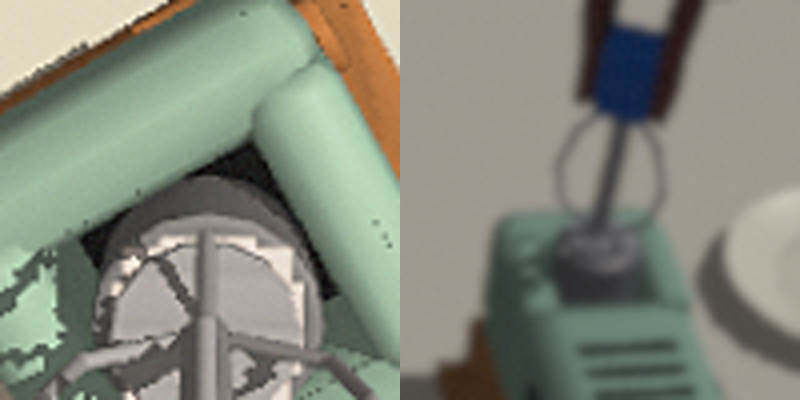

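The collar (centre about (205,320) in the wrist crop) sits flush on the white hub, and the scene crop shows no stem above the rim. I'm handing in.

```bash
python3 -c "
from cell import *
print(hand_in())"
```

```text
the job is handed in; nothing more can be done
None
```

I handed the job in with the beater still gripped at 45 N and pressed into the mint mixer's socket at about 16 N, its collar looking flush on the rim in the last pictures; the judge's verdict was not shown.

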